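Put the tester's anvils back in their own holders

TASK

The three anvils of the hardness tester were put back in the wrong holders. Swap them round so that each one stands shank down and fully seated in the holder cut to the shape of its head: the flat anvil in the large round holder, the vee anvil in the square holder and the spot anvil in the small round holder. You can stand one on the free bench behind the board meanwhile; keep the anvils upright and leave the other instruments on the bench where they are.

Things in the scene. Friction and masses are not known exactly. Their poses are not given: they have to be found in the camera images.
- flat_anvil: Dark steel flat anvil: disc head 60 mm in diameter, 13 mm thick at the rim, shallow-coned beneath, on a round shank 25 mm in diameter; 40 mm tall in all. Origin at the centre of its flat top face; its z axis points DOWN along the shank, whose end is 40 mm below; rim from 1 to 13 mm below the top. Starts standing shank down in the square holder.
- vee_anvil: Dark steel vee anvil: square head 40 x 40 mm, 22 mm high, open V groove across the top, over a round shank 25 mm in diameter, 24 mm long (46 mm tall in all). Origin at the centre of the shank's lower end, z up; head from z = 24 to 46 mm. Groove along its x axis; the two plain flat sides, 40 mm apart, face +y and -y. Starts in the small round holder, turned any way.
- spot_anvil: Dark steel spot anvil: round head 36 mm in diameter, 16 mm thick, with a small round nose (about 14 mm wide, 7 mm high) on top, over a round shank 25 mm in diameter, 24 mm long (47 mm tall in all). Origin at the centre of the shank's lower end, z up; head from z = 24 to 40 mm. Starts standing in the large round holder.
- large_round_holder: Large round wooden holder for the flat anvil, 98 mm outside diameter, 33 mm high. Its place in the row varies. In its top a round recess 70 mm wide, 8 mm deep for the head, in its middle a 33 mm shank bore. Origin: centre of underside, z up; rim at z = 33 mm, recess floor 25, bore floor 3. Seated, the flat anvil's shank stands on the bore floor, its top face (its origin) at z = 43 mm.
- square_holder: Square wooden holder for the vee anvil, 82 x 82 mm, 33 mm high. Its place in the row varies. In its top a recess 50 x 50 mm, 5 mm deep, sides along the holder's x and y, in its middle a 33 mm shank bore. Origin: centre of underside, z up; rim at z = 33 mm, recess floor 28, bore floor 5. Seated, with its head square to the recess (groove either way), the vee anvil's origin is at z = 5 mm.
- small_round_holder: Small round wooden holder for the spot anvil, 74 mm outside diameter, 33 mm high. Its place in the row varies. In its top a round recess 46 mm wide, 5 mm deep for the head, in its middle a 33 mm shank bore. Origin: centre of underside, z up; rim at z = 33 mm, recess floor 28, bore floor 5. Seated, the spot anvil's origin is at z = 5 mm.
- holder_board: Dark wooden board 130 x 400 x 10 mm, fixed on the bench, that carries the three holders in a row along its y axis, 125 mm apart. Origin at the centre of its underside (bench level, z = 0), z up, x pointing away from the robot. The bench behind its middle (its +x side) is free for at least 120 mm beyond its edge.
- calliper: Steel calliper lying flat on the bench to the right of the board, 74 x 225 x 9 mm; not to be disturbed. Origin at the centre of its underside.
- test_block: Plain bright steel test block, a disc on the bench to the right of the board, 50 mm in diameter, 12 mm high; not to be disturbed. Origin at the centre of its underside.
- dial_indicator: Dial indicator lying on the bench to the left of the board, 107 x 56 x 22 mm; not to be disturbed. Origin at the centre of its underside.
Mind the look-alikes: they are no part of the job. Leave any purple or white look-alike of the vee_anvil alone.

How it is judged:
By the outcome, as a careful person would: the job done as asked, in the order asked, and still so for the second after the job is handed in, with the robot touching nothing.
It also fails if it takes over 99 s, if anything falls off the work surface, if the arm or the gripper's body presses on something with over 40 N, if the wrist force passes 120 N, or if a joint passes its speed limit or range.

ROBOT

A 7-joint arm with a two-finger parallel gripper is mounted at the origin on a cart in front of the work surface, level with it; the furniture and walls round the work are solid. World frame = base frame: x ahead of the robot, y to its left, z up, the work surface at z = 0. Lengths are in m, angles in degrees, forces in N, time in s.
With the tool pointing down it reaches from about 0.4 to 0.925 m from the base axis. Payload 5.6 kg.
Tool frame: the origin (TCP) lies at the very end of the fingers, on their centre line; the grasp point (between the pads) lies 19 mm behind it (robot.grip_depth is the distance from the TCP to the grasp point, in m); z points along the fingers, y is the line along which they close (so a half turn about z gives the same grasp; the last joint's range is limited). The gripper opens to 85 mm and grips with 20 to 120 N. Pads are 22 mm wide; open, the fingers measure 114 mm over their backs; the gripper's body (76 mm by 85 mm) begins 54 mm behind the grasp point. The pads swing forward as they close: fully open they stand 13 mm farther back than shut.
Start: joints at [-68.64, 26.786, -0.665, 91.828, 0.344, 61.387, -3.226], TCP at [0.263, 0.595, 0.231] pointing down, gripper open.
Joint ranges: [-144.91, 144.91], [-17.63, 115.5], [-89.93, 88.59], [15.96, 139.68], [-74.01, 254.01], [8.47, 105.57], [-167.45, 167.45]. Speed limits (degrees/s): [147.25, 147.25, 180, 180, 180, 180, 180].

INTERFACE

Orientations are given as a 3x3 rotation matrix whose columns are the frame's x, y, z axes.
In Python, from plant import robot gives the robot as it stands.
- The arm moves only by the tool send_rows, never from a script. Its argument "targets" is a list of rows, each a list of 5 numbers: the shift along the tool's x, y, z in cm, then the turn about the tool's z in degrees, then the finger opening in cm, from 0 to 8.54. In form: [[tx, ty, tz, turn, hand], ...]. A call has 1 to 8 rows; each row is the pose to reach, as a shift and turn from the pose commanded when the call began, along the tool's axes at that moment; what a row does not reach only later rows make up. A row lasts 1/12 s, in which the tool goes at most 41.7 mm and 7.16 degrees, less where a joint would pass 70% of its speed; a pose out of reach is approached as far as the arm can. A call with a gripper value outside its range is refused whole. The fingers move at their own pace and stop on an object; "squeeze" is the grip in N (left out, the last holds). Time passes only in rows, so rows that repeat a pose let the fingers close. It gives the time, the measured TCP pose, the force, the opening and the grip force at its end, in the units of the state.
- robot.read_state(): the state, without advancing time (a new reading comes with each control period).
- robot.camera(name): name is "scene" or "side" or "wrist"; returns a dict with "image" (400x640x3 uint8, red, green, blue), "K" (3x3 intrinsics, pixels), "dist_coeffs" ([k1, k2, p1, p2, k3] as OpenCV has them; the pictures are not rectified), "R" (3x3) and "t" (3): a world point X has camera coordinates R X + t; the wrist camera has in their place "T_tool_cam" (4x4, takes a point from camera to tool coordinates, whose origin is the TCP and whose axes are the flange's). Camera axes: x right, y down, z forward; pixel columns grow to the right and rows downward; lengths in m; the calibration is good to about 2 mm. A picture is of the moment at which its call begins: read the wrist's pose just before it. There is no depth.
- robot.job_done(): hands the job in; it is judged then, once.
The state is a dict: "time": time; "joint_pos": joint angles; "dq": joint speeds; "effort": joint torques, N m; "eef_pos": TCP position; "eef_rot": TCP orientation; "contact_force": force on the tool from outside, world axes, zero at the start; "wrist_torque": the same for the moment, N m; "gripper_width": finger opening in m; "grip_force": force on a finger pad.
Only numpy, scipy, OpenCV 4.12 (cv2) and the standard library are available. Lean on these libraries where they do the work, as an engineer would, in place of code of your own. Each camera call takes 0.05 s, during which the arm holds its last target. There are 200 camera calls.

## Working session

There is one attempt and no reset: what is moved stays moved. The work goes in short steps, Python scripts to look and compute and a tool call to move; the robot and the scene stay as the last step left them, time stands still between calls to the robot, and variables do not carry over. Pictures are saved under pics/ and viewed, at most 14 in all, crops included, and the job is handed in when it is done.

Besides the shell and the picture viewer there is one more tool, called after "Request:" in YAML: its name, and indented under it one key for each argument. send_rows: Moves the arm, as the interface text tells. Its arguments: {"type":"object","properties":{"targets":{"type":"array","items":{"type":"array","items":{"type":"number"}}},"squeeze":{"type":"number"}},"required":["targets"]}

```bash
mkdir -p pics; ls
python3 - <<'E'
from plant import robot
import cv2
for n in ("scene","side"):
    c=robot.camera(n); cv2.imwrite(f"pics/{n}0.png",c["image"][:,:,::-1])
    print(n,c["K"],c["dist_coeffs"],c["R"],c["t"])
c=robot.camera("wrist");print(c["T_tool_cam"]);s=robot.read_state();print(s)
E
```

```text
pics
scene [[386.09371416   0.         320.12737506]
 [  0.         386.09371416 193.76633456]
 [  0.           0.           1.        ]] [-0.0346621  0.         0.         0.         0.       ] [[ 0.76567471 -0.64283245 -0.02255388]
 [-0.34962807 -0.38649685 -0.85345205]
 [ 0.53990967  0.66135212 -0.52068313]] [-0.32634021  0.29883882  0.91803925]
side [[364.19118585   0.         315.18854324]
 [  0.         364.19118585 197.69547118]
 [  0.           0.           1.        ]] [-0.056025  0.        0.        0.        0.      ] [[ 0.89719342 -0.44158188 -0.0070288 ]
 [-0.16998592 -0.33059587 -0.92833785]
 [ 0.40761348  0.83409341 -0.37167114]] [-0.42912419  0.20403444  0.79001755]
[[-2.26676379e-04 -9.49471514e-01 -3.13853140e-01  7.99664059e-02]
 [ 9.99999499e-01  9.06676794e-05 -9.96525459e-04  1.27392570e-03]
 [ 9.74628872e-04 -3.13853209e-01  9.49471018e-01 -1.42122669e-01]
 [ 0.00000000e+00  0.00000000e+00  0.00000000e+00  1.00000000e+00]]
{'time': 0.15, 'joint_pos': array([-68.64306772,  26.82465605,  -0.66455041,  91.86852835,
         0.34325316,  61.38532504,  -3.22593613]), 'dq': array([ 0.03831542, -0.16361447,  0.08542966, -0.22186326,  0.02853192,
        0.02283702,  0.00132948]), 'effort': array([ 7.12589517e-04, -5.32794642e+01,  2.15210323e-02, -2.51553440e+01,
        1.14705018e-02,  5.58791056e-03, -1.69667084e-05]), 'eef_pos': array([0.26240619, 0.594221  , 0.23055631]), 'eef_rot': array([[-9.14783304e-01,  4.03944680e-01, -4.49870743e-04],
       [ 4.03944919e-01,  9.14782444e-01, -1.25780549e-03],
       [-9.65499782e-05, -1.33234246e-03, -9.99999108e-01]]), 'contact_force': array([0.33258699, 0.22526277, 0.62020646]), 'wrist_torque': array([-0.00384137,  0.01815163, -0.00465302]), 'grip_force': 0.0, 'gripper_width': 0.0855279591642407}
```

View pics/scene0.png

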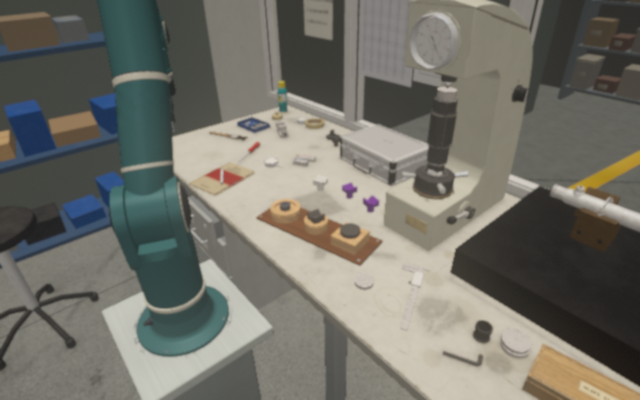

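View pics/side0.png

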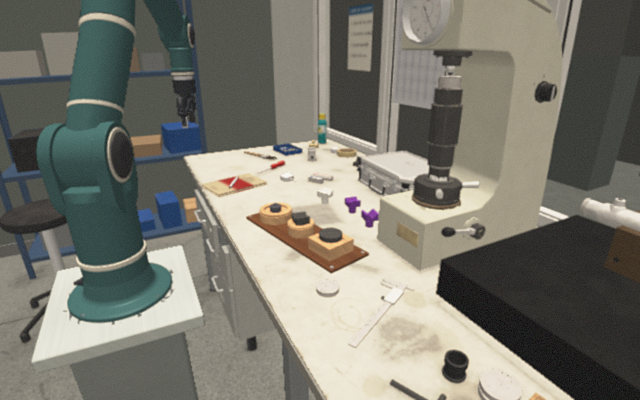

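The holder row in the scene picture: large round (285,208) with the spot anvil, small round (315,220) with the vee anvil, square (350,236) with the flat anvil. The white vee (320,183) and purple vees (349,189), (371,203) stand behind the board; they are look-alikes and stay put.

```bash
cat > h.py <<'E'
from plant import robot
import cv2, numpy as np
def cam(n):
    s=robot.read_state(); c=robot.camera(n)
    if n=="wrist":
        T=np.eye(4);T[:3,:3]=s["eef_rot"];T[:3,3]=s["eef_pos"];W=T@c["T_tool_cam"]
        c["R"]=W[:3,:3].T; c["t"]=-W[:3,:3].T@W[:3,3]
    return c
def ray(c,px,z):
    u=cv2.undistortPoints(np.array([[px]],float),c["K"],np.array(c["dist_coeffs"]))[0,0]
    d=c["R"].T@np.r_[u,1]; o=-c["R"].T@c["t"]
    return o+d*(z-o[2])/d[2]
def proj(c,X):
    return cv2.projectPoints(np.array(X,float).reshape(-1,3),cv2.Rodrigues(c["R"])[0],c["t"],c["K"],np.array(c["dist_coeffs"]))[0][:,0]
def go(p,yaw=None):
    "shift (cm, tool axes) and turn to TCP p with tool-x heading yaw (deg, mod 180)"
    s=robot.read_state();R=s["eef_rot"]
    d=R.T@(np.array(p)-s["eef_pos"])*100
    h=np.degrees(np.arctan2(R[1,0],R[0,0]))
    t=None if yaw is None else -((yaw-h+90)%180-90)
    print("pos",s["eef_pos"].round(4),"head",round(h,2),"j7",s["joint_pos"][6].round(1),"shift",d.round(2),"turn",t,"F",s["contact_force"].round(1),"t",s["time"])
E
python3 - <<'E'
from h import *
for n,P in (("scene",[(285,207,.043),(315,216,.05),(350,232,.053),(320,183,.04),(349,189,.04),(371,203,.04)]),("side",[(276,210,.043),(301,218,.05),(331,237,.053),(325,195,.04),(352,204,.04),(370,217,.04)])):
    c=cam(n)
    for a,b,z in P: print(n,ray(c,(a,b),z).round(3))
s=robot.read_state();go((.55,.1,.35))
E
```

```text
scene [0.43  0.179 0.043]
scene [0.463 0.067 0.05 ]
scene [ 0.484 -0.066  0.053]
scene [0.617 0.226 0.04 ]
scene [0.665 0.127 0.04 ]
scene [0.656 0.014 0.04 ]
side [0.429 0.165 0.043]
side [0.467 0.065 0.05 ]
side [ 0.485 -0.076  0.053]
side [0.62  0.213 0.04 ]
side [0.659 0.107 0.04 ]
side [0.654 0.001 0.04 ]
pos [0.2625 0.5944 0.2308] head 156.17 j7 -3.2 shift [-46.27 -33.62 -11.89] turn None F [ 0.1  1.2 -0.1] t 0.25
```

```bash
python3 -c "
from h import *
go((.47,.05,.33),12)"
```

```text
pos [0.2625 0.5944 0.2308] head 156.17 j7 -3.2 shift [-40.98 -41.42  -9.88] turn -35.82937359601195 F [ 0.1  1.2 -0.1] t 0.25
```

Request:
send_rows:
  targets:
    - [-3,-3,-1,-5,8.54]
    - [-6,-6,-2,-10,8.54]
    - [-9,-9,-3,-16,8.54]
    - [-12,-12,-4,-22,8.54]
    - [-15,-15,-5,-28,8.54]
    - [-18,-18,-6,-36,8.54]
    - [-21,-21,-6,-36,8.54]
    - [-24,-24,-7,-36,8.54]

```text
time: 0.92
eef_pos: [0.3794, 0.2909, 0.2982]
eef_rot: [[-0.977, -0.212, -0.0], [-0.212, 0.977, -0.0], [0.0, -0.0, -1.0]]
contact_force: [0.9, -0.1, 0.3]
gripper_width: 0.0853
grip_force: 0.0
```

```bash
python3 -c "
from h import *
go((.47,.05,.33),12)"
```

```text
pos [0.3794 0.2909 0.2982] head -167.75 j7 60.8 shift [ -3.74 -25.46  -3.18] turn 0.25398032524208247 F [ 0.9 -0.1  0.3] t 0.9167
```

Request:
send_rows:
  targets:
    - [-0.5,-3.5,-0.5,0,8.54]
    - [-1,-7,-1,0,8.54]
    - [-1.5,-10.5,-1.5,0,8.54]
    - [-2,-14,-2,0,8.54]
    - [-2.5,-18,-2.5,0,8.54]
    - [-3,-22,-3,0,8.54]
    - [-3.7,-25.5,-3.2,0,8.54]
    - [-3.7,-25.5,-3.2,0,8.54]

```text
time: 1.58
eef_pos: [0.4715, 0.0442, 0.3313]
eef_rot: [[-0.98, -0.2, 0.003], [-0.2, 0.98, -0.002], [-0.003, -0.003, -1.0]]
contact_force: [-0.0, -0.0, -0.4]
gripper_width: 0.0851
grip_force: 0.0
```

```bash
python3 -c "
from h import *
c=cam('wrist');cv2.imwrite('pics/w1.png',c['image'][:,:,::-1]);np.savez('w1.npz',**c)
go((.47,.05,.33),12)"
```

```text
pos [0.4703 0.0479 0.3307] head -168.26 j7 92.9 shift [-0.02  0.21  0.07] turn -0.2605940238631206 F [ 0.1  1.6 -0.3] t 1.6333
```

View pics/w1.png

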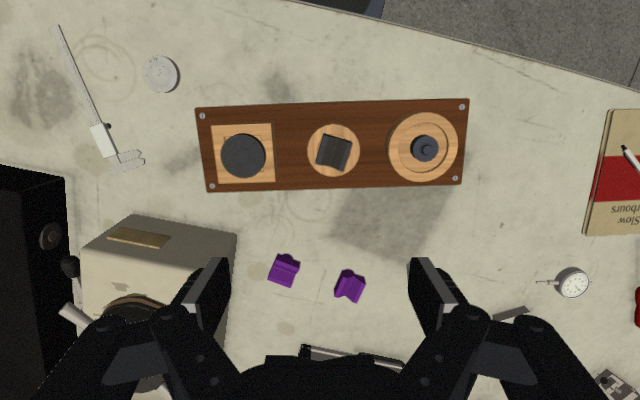

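The wrist view shows the square holder with the flat anvil (243,155), small round with the dark vee (333,152), large round with the spot anvil (425,148). The purple look-alikes at (284,270) and (350,286) lie behind the board. Enlarging to measure.

```bash
python3 -c "
import cv2
a=cv2.imread('pics/w1.png')[85:205,190:390];b=cv2.imread('pics/w1.png')[85:205,290:490]
import numpy as np
cv2.imwrite('pics/w1c.png',cv2.resize(cv2.imread('pics/w1.png')[90:200,190:475],None,fx=2.8,fy=2.8,interpolation=cv2.INTER_CUBIC))"
```

```text
(no output)
```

View pics/w1c.png

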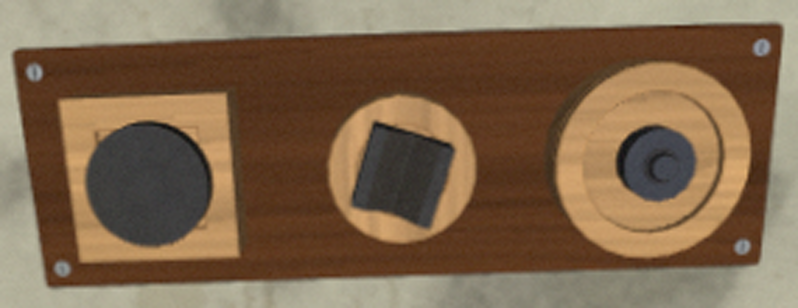

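```bash
cat > m.py <<'E'
from h import *
c=dict(np.load('w1.npz'))
P=lambda x,y,z: ray(c,(190+(x+.5)/2.8-.5,90+(y+.5)/2.8-.5),z)
B=np.array([P(*q,.01) for q in [(14,50),(782,25),(756,264),(48,287)]])
S=np.array([P(*q,.043) for q in [(58,99),(227,92),(240,257),(79,263)]])
V=np.array([P(*q,.065) for q in [(373,122),(455,148),(430,229),(351,204)]])
an=lambda d: np.degrees(np.arctan2(d[1],d[0])).round(1)
def rect(n,A): print(n,A.mean(0).round(4),[an(A[1]-A[0]),an(A[2]-A[3]),an(A[2]-A[1]),an(A[3]-A[0])],[round(np.linalg.norm(A[i]-A[i-1]),4) for i in range(4)])
rect("board",B);rect("sq",S);rect("vee",V)
def circ(n,l,r,t,b,z):
    a=[P(l,(t+b)/2,z),P(r,(t+b)/2,z),P((l+r)/2,t,z),P((l+r)/2,b,z)]
    print(n,np.mean(a,0).round(4),np.linalg.norm(a[1]-a[0]).round(4),np.linalg.norm(a[3]-a[2]).round(4))
circ("small",328,476,95,243,.043);circ("large",557,751,61,258,.043);circ("lrec",583,722,91,231,.043)
circ("flat",86,209,121,246,.056);circ("spotnose",651,680,151,181,.06)
circ("spothead",622,696,126,200,.053)
E
python3 m.py
```

```text
board [0.462  0.0613 0.01  ] [np.float64(103.4), np.float64(103.5), np.float64(13.1), np.float64(13.3)] [np.float64(0.1281), np.float64(0.3947), np.float64(0.1272), np.float64(0.3941)]
sq [ 0.4915 -0.0598  0.043 ] [np.float64(103.5), np.float64(103.7), np.float64(13.5), np.float64(13.1)] [np.float64(0.0827), np.float64(0.0826), np.float64(0.0824), np.float64(0.0832)]
vee [0.4612 0.0606 0.065 ] [np.float64(84.2), np.float64(83.7), np.float64(-4.0), np.float64(-3.5)] [np.float64(0.0398), np.float64(0.04), np.float64(0.0401), np.float64(0.0396)]
small [0.4618 0.0615 0.043 ] 0.073 0.0734
large [0.4321 0.1827 0.043 ] 0.0969 0.0981
lrec [0.4326 0.182  0.043 ] 0.0694 0.0697
flat [ 0.4909 -0.0584  0.056 ] 0.0598 0.0611
spotnose [0.4317 0.1826 0.06  ] 0.014 0.0144
spothead [0.4317 0.1817 0.053 ] 0.0361 0.036
```

Measurements agree well (sizes within 1 mm); board heading is 13.4°, groove −4°. Next I check where the open fingertips stand relative to the TCP and the look-alike positions.

```bash
cat >> m.py <<'E'
print("purple",ray(c,(284,270),.03).round(3),ray(c,(350,286),.03).round(3))
T=c["T_tool_cam"]; 
Ti=np.linalg.inv(T)
for z in (0,-.005,-.013):
    X=np.array([[x,y,z] for y in (.0425,-.0425,) for x in (.011,-.011)])
    print(z,cv2.projectPoints(X,cv2.Rodrigues(Ti[:3,:3])[0],Ti[:3,3],c["K"],c["dist_coeffs"])[0][:,0].round(0).tolist())
f=np.array([[np.cos(np.radians(13.4)),-np.sin(np.radians(13.4))],[np.sin(np.radians(13.4)),np.cos(np.radians(13.4))]])
print("bench",(np.array([.462,.0612])+f@[.112,0]).round(4))
im=cv2.imread('pics/w1.png')[245:335,170:480]
cv2.imwrite('pics/tips.png',cv2.resize(im,None,fx=2.5,fy=2.5))
go((.4318,.182,.10),13.4)
E
python3 m.py|tail -6
```

```text
purple [0.67  0.026 0.03 ] [0.678 0.138 0.03 ]
0 [[403.0, 239.0], [399.0, 277.0], [234.0, 239.0], [237.0, 277.0]]
-0.005 [[405.0, 243.0], [401.0, 282.0], [231.0, 243.0], [235.0, 282.0]]
-0.013 [[410.0, 251.0], [405.0, 291.0], [226.0, 251.0], [231.0, 291.0]]
bench [0.571  0.0872]
pos [0.4703 0.0479 0.3307] head -168.26 j7 92.9 shift [ 1.06 13.93 23.06] turn -1.6605940238631547 F [ 0.1  1.6 -0.3] t 1.6333
```

View pics/tips.png

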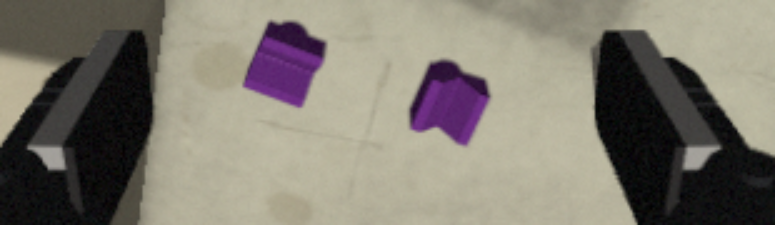

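The open tips sit ~13 mm behind the TCP (pad corners at image (411,258) match z = −13 mm). The TCP therefore marks the shut tips. I go for the spot anvil first.

Request:
send_rows:
  targets:
    - [0.2,2,3,-1.7,8.54]
    - [0.4,4,6,-1.7,8.54]
    - [0.6,6,9,-1.7,8.54]
    - [0.8,8,12,-1.7,8.54]
    - [1,10,15,-1.7,8.54]
    - [1.06,12,18,-1.7,8.54]
    - [1.06,13.9,21,-1.7,8.54]
    - [1.06,13.9,23,-1.7,8.54]

```text
time: 2.3
eef_pos: [0.4266, 0.1899, 0.0977]
eef_rot: [[-0.969, -0.247, -0.003], [-0.247, 0.969, 0.001], [0.003, 0.002, -1.0]]
contact_force: [-0.4, -0.1, 0.1]
gripper_width: 0.0851
grip_force: 0.0
```

Request:
send_rows:
  targets:
    - [0,0,0,0,8.54]
    - [0,0,0,0,6.5]
    - [0,0,0,0,6.5]

```text
time: 2.55
eef_pos: [0.4302, 0.1856, 0.1012]
eef_rot: [[-0.971, -0.24, 0.001], [-0.24, 0.971, 0.001], [-0.001, 0.0, -1.0]]
contact_force: [0.3, 0.5, -0.4]
gripper_width: 0.0653
grip_force: 0.0
```

```bash
python3 -c "
from h import *
go((.4318,.182,.044),13.4)"
```

```text
pos [0.4302 0.1856 0.1012] head -166.14 j7 80.6 shift [-0.06 -0.39  5.72] turn 0.46294570084830866 F [ 0.3  0.5 -0.4] t 2.55
```

Request:
send_rows:
  targets:
    - [0,-0.4,1,0.4,6.5]
    - [0,-0.4,2.5,0.4,6.5]
    - [0,-0.4,4,0.4,6.5]
    - [0,-0.4,5,0.4,6.5]
    - [0,-0.4,5.5,0.4,6.5]
    - [0,-0.4,5.7,0.4,6.5]
    - [0,-0.4,5.7,0.4,6.5]
    - [0,-0.4,5.7,0.4,6.5]

```text
time: 3.22
eef_pos: [0.4311, 0.1815, 0.0437]
eef_rot: [[-0.973, -0.233, 0.001], [-0.233, 0.973, 0.0], [-0.001, 0.0, -1.0]]
contact_force: [-0.0, 0.7, 0.1]
gripper_width: 0.0649
grip_force: 0.0
```

```bash
python3 -c "
from h import *
go((.4318,.182,.044),13.4)"
```

```text
pos [0.4311 0.1815 0.0437] head -166.54 j7 82.1 shift [-0.08  0.03 -0.03] turn 0.0595281958577516 F [-0.   0.7  0.1] t 3.2167
```

Request:
send_rows:
  targets:
    - [0,0,0,0,4.5]
    - [0,0,0,0,4]
    - [0,0,0,0,3]
    - [0,0,0,0,3]
    - [0,0,0,0,3]
    - [0,0,0,0,3]
  squeeze: 50

```text
time: 3.72
eef_pos: [0.431, 0.1817, 0.0441]
eef_rot: [[-0.972, -0.233, 0.001], [-0.233, 0.972, 0.001], [-0.001, 0.0, -1.0]]
contact_force: [-1.4, -0.8, 6.7]
gripper_width: 0.0323
grip_force: 49.0
```

Request:
send_rows:
  targets:
    - [0,0,-0.5,0,3]
    - [0,0,-1.5,0,3]
    - [0,0,-3,0,3]
    - [0,0,-4.5,0,3]
    - [0,0,-5.5,0,3]
    - [0,0,-6,0,3]
    - [0,0,-6,0,3]

```text
time: 4.3
eef_pos: [0.4313, 0.1818, 0.1046]
eef_rot: [[-0.972, -0.233, 0.002], [-0.233, 0.972, 0.001], [-0.002, 0.001, -1.0]]
contact_force: [0.7, 0.3, -2.6]
gripper_width: 0.0327
grip_force: 49.8
```

```bash
python3 -c "
from h import *
c=cam('wrist');cv2.imwrite('pics/w2.png',c['image'][:,:,::-1])
go((.571,.0872,.045),13.4)"
```

```text
pos [0.4308 0.1815 0.1037] head -166.52 j7 80.8 shift [-11.43 -12.45   5.88] turn 0.07897667269850217 F [ 0.   0.  -2.4] t 4.35
```

View pics/w2.png

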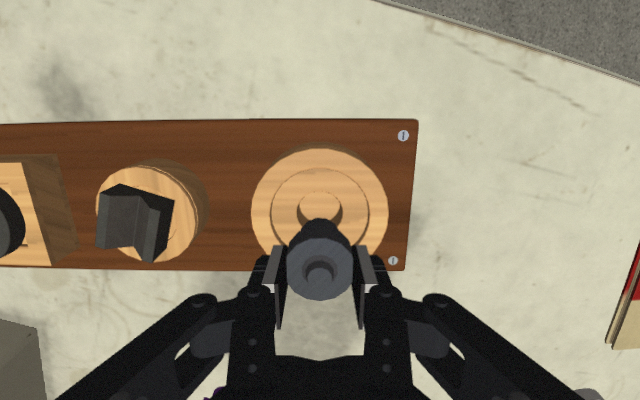

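The spot anvil hangs upright between the pads at (320,262), and the large holder at (320,205) is empty. I carry it to the free bench behind the board.

Request:
send_rows:
  targets:
    - [-2,-1,-1,0,3]
    - [-5,-3,-1,0,3]
    - [-8,-5.5,-1,0,3]
    - [-10,-8,-1,0,3]
    - [-11.4,-10.5,-1,0,3]
    - [-11.4,-12,-1,0,3]
    - [-11.4,-12.4,0,0,3]
    - [-11.4,-12.4,1,0,3]

```text
time: 5.02
eef_pos: [0.57, 0.0858, 0.0918]
eef_rot: [[-0.973, -0.23, -0.001], [-0.23, 0.973, -0.001], [0.001, -0.0, -1.0]]
contact_force: [-0.7, 1.0, -1.7]
gripper_width: 0.0327
grip_force: 50.0
```

```bash
python3 -c "
from h import *
go((.571,.0872,.0315),13.4)"
```

```text
pos [0.57   0.0858 0.0918] head -166.68 j7 97.3 shift [-0.14  0.11  6.03] turn -0.08468171216566134 F [-0.7  1.  -1.7] t 5.0167
```

Request:
send_rows:
  targets:
    - [0,0,1.5,0,3]
    - [0,0,3,0,3]
    - [0,0,4,0,3]
    - [0,0,5,0,3]
    - [0,0,5.5,0,3]
    - [0,0,5.8,0,3]
    - [0,0,5.8,0,3]

```text
time: 5.6
eef_pos: [0.5699, 0.0877, 0.0346]
eef_rot: [[-0.972, -0.233, -0.001], [-0.233, 0.972, -0.0], [0.001, 0.0, -1.0]]
contact_force: [0.6, -0.3, -2.5]
gripper_width: 0.0327
grip_force: 50.0
```

```bash
python3 -c "
from h import *
go((.571,.0872,.0315),13.4)"
```

```text
pos [0.5699 0.0877 0.0346] head -166.5 j7 98.3 shift [-0.09 -0.07  0.31] turn 0.10251980391865345 F [ 0.6 -0.3 -2.5] t 5.6
```

Request:
send_rows:
  targets:
    - [0,0,0.1,0,3]
    - [0,0,0.2,0,3]
    - [0,0,0.3,0,3]
    - [0,0,0.35,0,3]
    - [0,0,0.35,0,3]

```text
time: 6.02
eef_pos: [0.5705, 0.0873, 0.032]
eef_rot: [[-0.973, -0.233, 0.0], [-0.233, 0.973, 0.0], [-0.0, 0.0, -1.0]]
contact_force: [-1.1, -0.7, -1.5]
gripper_width: 0.0327
grip_force: 50.0
```

Request:
send_rows:
  targets:
    - [0,0,0.1,0,3]
    - [0,0,0.15,0,3]
    - [0,0,0.15,0,3]

```text
time: 6.27
eef_pos: [0.5708, 0.0874, 0.0312]
eef_rot: [[-0.973, -0.233, 0.001], [-0.233, 0.973, 0.0], [-0.001, 0.0, -1.0]]
contact_force: [-1.1, -0.4, 5.0]
gripper_width: 0.0324
grip_force: 50.8
```

Contact (+7 N) at TCP z 0.0312, as expected. Release and rise.

Request:
send_rows:
  targets:
    - [0,0,0,0,4]
    - [0,0,0,0,5]
    - [0,0,0,0,6.5]
    - [0,0,0,0,6.5]
    - [0,0,-2,0,6.5]
    - [0,0,-5,0,6.5]
    - [0,0,-8.5,0,8.5]
    - [0,0,-12,0,8.5]

```text
time: 6.93
eef_pos: [0.5697, 0.0872, 0.151]
eef_rot: [[-0.972, -0.233, -0.002], [-0.233, 0.972, -0.001], [0.002, -0.0, -1.0]]
contact_force: [1.0, 0.7, 0.8]
gripper_width: 0.0848
grip_force: 0.0
```

```bash
python3 -c "
from h import *
go((.491,-.059,.12),13.4)"
```

```text
pos [0.5697 0.0872 0.151 ] head -166.53 j7 96.4 shift [ 11.06 -12.38   3.12] turn 0.06830106111783607 F [1.  0.7 0.8] t 6.9333
```

Request:
send_rows:
  targets:
    - [2,-2,0,0,8.5]
    - [4.5,-4.5,0,0,8.5]
    - [7,-7,0,0,8.5]
    - [9,-9.5,0,0,8.5]
    - [11,-12,0,0,8.5]
    - [11,-12.4,1,0,8.5]
    - [11,-12.4,3,0,8.5]
    - [11,-12.4,3,0,8.5]

```text
time: 7.6
eef_pos: [0.4903, -0.0592, 0.118]
eef_rot: [[-0.973, -0.232, -0.004], [-0.232, 0.973, 0.0], [0.004, 0.001, -1.0]]
contact_force: [-1.1, 0.3, -1.0]
gripper_width: 0.0846
grip_force: 0.0
```

```bash
python3 -c "
from h import *
c=cam('wrist');cv2.imwrite('pics/w3.png',c['image'][:,:,::-1]);np.savez('w3.npz',**c)
print(proj(c,[[.491,-.059,.056]]))
go((.491,-.059,.04),13.4)"
```

```text
[[318.57239018 215.65428302]]
pos [ 0.491  -0.0587  0.119 ] head -166.55 j7 112.6 shift [-0.02 -0.03  7.9 ] turn 0.05311262365876246 F [0.7 0.2 0.3] t 7.65
```

View pics/w3.png

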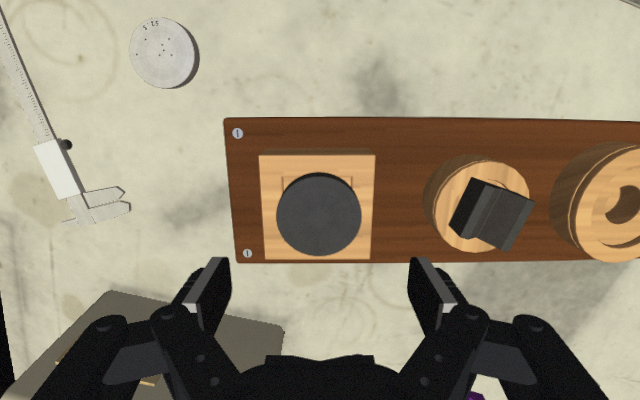

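The flat's disc centre is at (319,214), against (319,216) predicted, so the grasp position is confirmed.

Request:
send_rows:
  targets:
    - [0,0,2,0,8.5]
    - [0,0,4,0,8.5]
    - [0,0,6,0,8.5]
    - [0,0,7,0,8.5]
    - [0,0,7.6,0,8.5]
    - [0,0,7.7,0,8.5]
    - [0,0,7.7,0,8.5]
    - [0,0,7.7,0,8.5]

```text
time: 8.32
eef_pos: [0.4931, -0.0588, 0.0441]
eef_rot: [[-0.972, -0.233, 0.002], [-0.233, 0.972, 0.0], [-0.002, -0.0, -1.0]]
contact_force: [0.8, 0.1, 0.1]
gripper_width: 0.0849
grip_force: 0.0
```

Request:
send_rows:
  targets:
    - [0,0,0,0,7]
    - [0,0,0,0,6]
    - [0,0,0,0,5.4]
    - [0,0,0,0,5.4]
    - [0,0,0,0,5.4]
    - [0,0,0,0,5.4]
  squeeze: 70

```text
time: 8.82
eef_pos: [0.4928, -0.0585, 0.0446]
eef_rot: [[-0.972, -0.233, 0.001], [-0.233, 0.972, 0.001], [-0.001, 0.001, -1.0]]
contact_force: [-4.2, 0.3, 10.9]
gripper_width: 0.0561
grip_force: 71.7
```

```bash
python3 -c "
from h import *
go((.491,-.059,.04),13.4)"
```

```text
pos [ 0.4928 -0.0585  0.0446] head -166.51 j7 115.1 shift [ 0.18 -0.01  0.46] turn 0.09267699022416309 F [-4.2  0.3 10.9] t 8.8167
```

The grip is a little shallow. I reopen, go 3.5 mm lower and 2 mm nearer, then regrip.

Request:
send_rows:
  targets:
    - [0,0,0,0,7]
    - [0,0,0,0,8]
    - [0.1,0,0.2,0,8]
    - [0.18,0,0.35,0,8]
    - [0.18,0,0.35,0,7]
    - [0.18,0,0.35,0,6]
    - [0.18,0,0.35,0,5.4]
    - [0.18,0,0.35,0,5.4]

```text
time: 9.48
eef_pos: [0.4904, -0.0594, 0.0402]
eef_rot: [[-0.973, -0.233, -0.0], [-0.233, 0.973, 0.0], [0.0, 0.0, -1.0]]
contact_force: [-1.2, -0.7, 6.1]
gripper_width: 0.0565
grip_force: 72.7
```

Request:
send_rows:
  targets:
    - [0,0,0,0,5.4]
    - [0,0,0,0,5.4]

```text
time: 9.65
eef_pos: [0.4904, -0.0594, 0.0401]
eef_rot: [[-0.973, -0.233, -0.0], [-0.233, 0.973, 0.0], [0.0, 0.0, -1.0]]
contact_force: [-1.8, -1.1, 6.0]
gripper_width: 0.0563
grip_force: 72.7
```

```bash
python3 -c "
from h import *
go((.491,-.059,.04),13.4)"
```

```text
pos [ 0.4904 -0.0594  0.0401] head -166.54 j7 115.2 shift [-0.07  0.02  0.01] turn 0.06278857730706022 F [-1.8 -1.1  6. ] t 9.65
```

Request:
send_rows:
  targets:
    - [0,0,-0.5,0,5.4]
    - [0,0,-1.5,0,5.4]
    - [0,0,-3,0,5.4]
    - [0,0,-4.5,0,5.4]
    - [0,0,-6,0,5.4]
    - [0,0,-7.5,0,5.4]
    - [0,0,-8,0,5.4]
    - [0,0,-8,0,5.4]

```text
time: 10.32
eef_pos: [0.4914, -0.0593, 0.1212]
eef_rot: [[-0.972, -0.233, 0.003], [-0.233, 0.972, 0.0], [-0.003, -0.001, -1.0]]
contact_force: [1.1, 0.6, -3.4]
gripper_width: 0.0558
grip_force: 75.2
```

```bash
python3 -c "
from h import *
c=cam('wrist');cv2.imwrite('pics/w4.png',c['image'][:,:,::-1]);np.savez('w4.npz',**c)
go((.4323,.1823,.12),13.4)"
```

```text
pos [ 0.4907 -0.0592  0.1202] head -166.52 j7 112.8 shift [5.000e-02 2.485e+01 2.000e-02] turn 0.08014868392376684 F [-0.9  0.8 -3.8] t 10.3667
```

View pics/w4.png

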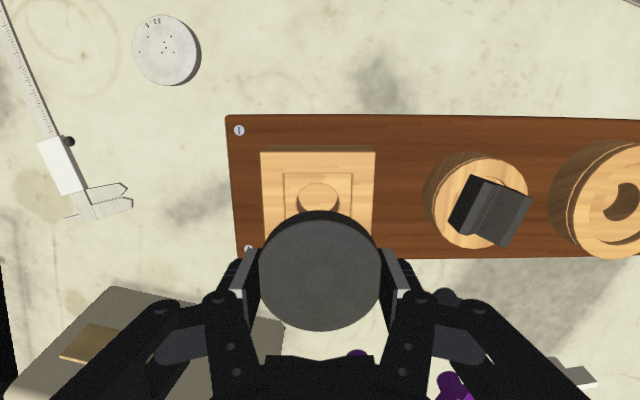

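The flat is held level with its disc centre at (320,271); the square holder (318,200) is empty. I carry it along the row to the large holder.

Request:
send_rows:
  targets:
    - [0,3,0,0,5.4]
    - [0,6,0,0,5.4]
    - [0,10,0,0,5.4]
    - [0,14,0,0,5.4]
    - [0,18,0,0,5.4]
    - [0,22,0,0,5.4]
    - [0,24.4,0,0,5.4]
    - [0,24.8,0,0,5.4]

```text
time: 11.03
eef_pos: [0.4304, 0.1872, 0.1188]
eef_rot: [[-0.971, -0.241, -0.002], [-0.241, 0.971, 0.001], [0.002, 0.002, -1.0]]
contact_force: [0.5, 0.2, -4.2]
gripper_width: 0.0562
grip_force: 75.4
```

Request:
send_rows:
  targets:
    - [0,0,1,0,5.4]
    - [0,0,2,0,5.4]
    - [0,0,2,0,5.4]
    - [0,0,2,0,5.4]

```text
time: 11.37
eef_pos: [0.4322, 0.1797, 0.0983]
eef_rot: [[-0.973, -0.23, -0.003], [-0.23, 0.973, -0.002], [0.003, -0.002, -1.0]]
contact_force: [0.4, -0.0, -3.6]
gripper_width: 0.0564
grip_force: 75.4
```

```bash
python3 -c "
from h import *
c=dict(np.load('w4.npz'));p=ray(c,(320,271),.136);print('disc',p.round(4),'tcp .4907 -.0592')
go((.4323,.1823,.0385),13.4)"
```

```text
disc [ 0.4897 -0.0588  0.136 ] tcp .4907 -.0592
pos [0.4322 0.1797 0.0983] head -166.69 j7 80.7 shift [-0.09  0.26  5.98] turn -0.09382816655119086 F [ 0.4 -0.  -3.6] t 11.3667
```

Request:
send_rows:
  targets:
    - [0,0,1,0,5.4]
    - [0,0,2,0,5.4]
    - [0,0,2.6,0,5.4]
    - [0,0,2.7,0,5.4]
    - [0,0,2.7,0,5.4]
    - [0,0,2.7,0,5.4]

```text
time: 11.87
eef_pos: [0.4329, 0.1819, 0.0727]
eef_rot: [[-0.973, -0.233, 0.0], [-0.233, 0.973, -0.0], [-0.0, -0.0, -1.0]]
contact_force: [0.5, -0.1, -3.3]
gripper_width: 0.056
grip_force: 75.4
```

```bash
python3 -c "
from h import *
go((.4332,.1822,.0385),13.4)"
```

```text
pos [0.4329 0.1819 0.0727] head -166.53 j7 81.3 shift [-0.04  0.02  3.42] turn 0.06731827958526537 F [ 0.5 -0.1 -3.3] t 11.8667
```

Request:
send_rows:
  targets:
    - [0,0,0.8,0,5.4]
    - [0,0,1.6,0,5.4]
    - [0,0,2.3,0,5.4]
    - [0,0,2.8,0,5.4]
    - [0,0,3,0,5.4]
    - [0,0,3.1,0,5.4]
    - [0,0,3.1,0,5.4]

```text
time: 12.45
eef_pos: [0.4327, 0.1818, 0.0414]
eef_rot: [[-0.972, -0.233, -0.0], [-0.233, 0.972, -0.0], [0.0, -0.0, -1.0]]
contact_force: [0.1, -0.6, -3.5]
gripper_width: 0.0561
grip_force: 75.4
```

Request:
send_rows:
  targets:
    - [0,0,0.1,0,5.4]
    - [0,0,0.15,0,5.4]
    - [0,0,0.15,0,5.4]

```text
time: 12.7
eef_pos: [0.4329, 0.182, 0.0404]
eef_rot: [[-0.972, -0.233, 0.0], [-0.233, 0.972, 0.0], [-0.0, 0.0, -1.0]]
contact_force: [0.2, -0.0, -3.2]
gripper_width: 0.0565
grip_force: 75.4
```

Request:
send_rows:
  targets:
    - [0,0,0.1,0,5.4]
    - [0,0,0.15,0,5.4]
    - [0,0,0.15,0,5.4]
    - [0,0,0.15,0,5.4]

```text
time: 13.03
eef_pos: [0.4329, 0.182, 0.0389]
eef_rot: [[-0.973, -0.233, 0.0], [-0.233, 0.973, 0.0], [-0.0, 0.0, -1.0]]
contact_force: [0.6, 0.9, -0.3]
gripper_width: 0.0559
grip_force: 76.9
```

Request:
send_rows:
  targets:
    - [0,0,0.06,0,5.4]
    - [0,0,0.06,0,5.4]
    - [0,0,0.06,0,6]
    - [0,0,0.06,0,7]
    - [0,0,0.06,0,8]
    - [0,0,0,0,8.5]
    - [0,0,-1,0,8.5]
    - [0,0,-3,0,8.5]

```text
time: 13.7
eef_pos: [0.4313, 0.1812, 0.0679]
eef_rot: [[-0.972, -0.233, -0.004], [-0.233, 0.972, -0.002], [0.004, -0.001, -1.0]]
contact_force: [0.4, 0.5, 0.0]
gripper_width: 0.0853
grip_force: 0.0
```

Request:
send_rows:
  targets:
    - [0,0,-3,0,8.5]
    - [0,0,-6,0,8.5]
    - [0,0,-8,0,8.5]
    - [0,0,-8,0,8.5]
    - [0,0,-8,0,8.5]

```text
time: 14.12
eef_pos: [0.4335, 0.1823, 0.1504]
eef_rot: [[-0.972, -0.233, 0.003], [-0.233, 0.972, 0.002], [-0.003, 0.001, -1.0]]
contact_force: [-0.1, -0.4, -0.5]
gripper_width: 0.0848
grip_force: 0.0
```

```bash
python3 -c "
from h import *
c=cam('wrist');cv2.imwrite('pics/w5.png',c['image'][:,:,::-1]);np.savez('w5.npz',**c)
print(proj(c,[[.4323,.1823,.053],[.4323,.1823,.043]]))
go((.4612,.0606,.15),-4)"
```

```text
[[318.83963699 196.72434929]
 [318.84954035 192.98614789]]
pos [0.4327 0.182  0.1492] head -166.52 j7 79.7 shift [  0.05 -12.47  -0.08] turn 17.476543095222354 F [-0.2 -0.2 -0.6] t 14.1667
```

View pics/w5.png

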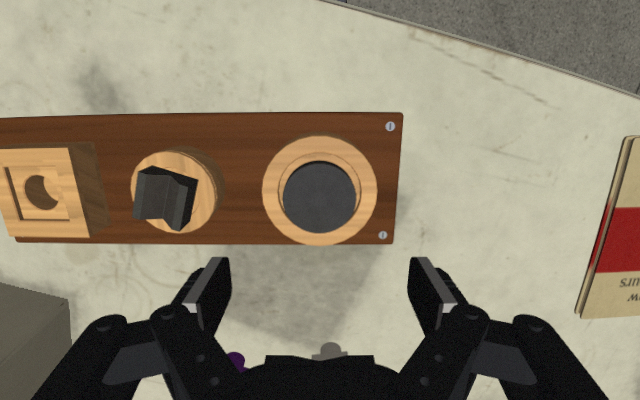

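The flat sits in the large holder, its disc centre at (319,197) where a seated one projects (319,197). Now the dark vee anvil at (166,195) in the small round holder.

Request:
send_rows:
  targets:
    - [0,-2.5,0,5,8.5]
    - [0,-5,0,10,8.5]
    - [0,-8,0,15,8.5]
    - [0,-10.5,0,17.4,8.5]
    - [0,-12.4,0,17.4,8.5]
    - [0,-12.4,0,17.4,8.5]
    - [0,-12.4,0,17.4,8.5]

```text
time: 14.75
eef_pos: [0.4609, 0.0604, 0.1477]
eef_rot: [[-0.997, 0.071, -0.002], [0.071, 0.997, -0.001], [0.002, -0.001, -1.0]]
contact_force: [-0.2, 0.4, 0.2]
gripper_width: 0.0848
grip_force: 0.0
```

```bash
python3 -c "
from h import *
c=cam('wrist');np.savez('w6.npz',**c)
cv2.imwrite('pics/w6.png',cv2.resize(c['image'][120:270,220:420,::-1],None,fx=4,fy=4,interpolation=cv2.INTER_CUBIC))
go((.4612,.0606,.046),-4)"
```

```text
pos [0.4608 0.0615 0.1478] head 176.06 j7 80.1 shift [-0.07 -0.08 10.18] turn 0.05943479128961826 F [-0.7 -0.  -0.8] t 14.8
```

View pics/w6.png

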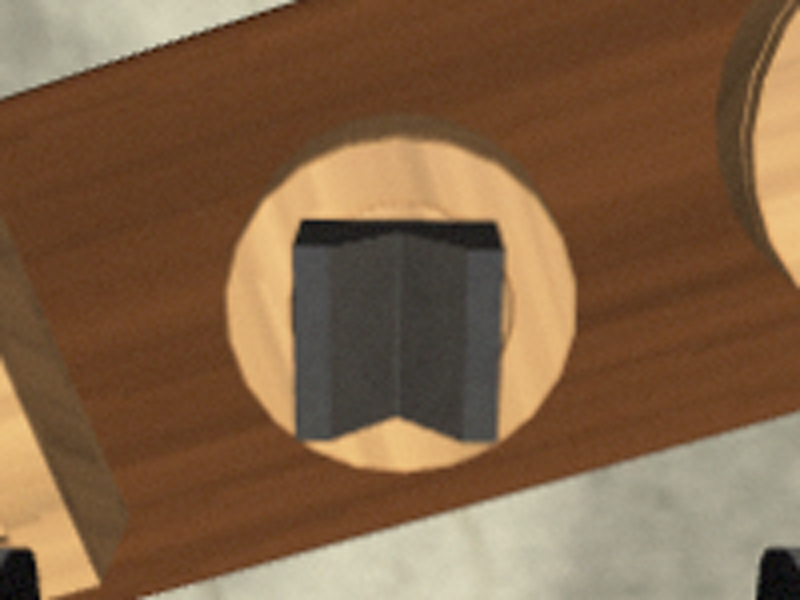

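This is the dark vee anvil in the small holder, with its groove vertical in the picture and its plain sides facing the fingers (crop corners (293,246), (502,246), (497,440), (297,440)). It is steel-grey, so it is the real one.

Request:
send_rows:
  targets:
    - [0,0,2.5,0,8.5]
    - [0,-0.05,5,0,8.5]
    - [0,-0.05,7.5,0,8]
    - [0,-0.05,9.5,0,7]
    - [0,-0.05,10,0,7]
    - [0,-0.05,10.2,0,7]
    - [0,-0.05,10.2,0,7]
    - [0,-0.05,10.2,0,7]

```text
time: 15.47
eef_pos: [0.4623, 0.0614, 0.0476]
eef_rot: [[-0.998, 0.068, 0.001], [0.068, 0.998, 0.001], [-0.001, 0.001, -1.0]]
contact_force: [0.1, -0.3, 0.1]
gripper_width: 0.0701
grip_force: 0.0
```

```bash
python3 -c "
from h import *
c=dict(np.load('w6.npz'))
print(np.mean([ray(c,(220+x/4,120+y/4),.065) for x,y in [(293,246),(502,246),(497,440),(297,440)]],0).round(4))
go((.4612,.0606,.046),-4)"
```

```text
[0.4621 0.0611 0.065 ]
pos [0.4623 0.0614 0.0476] head 176.11 j7 84.6 shift [ 0.1  -0.09  0.16] turn 0.11228861805153656 F [ 0.1 -0.3  0.1] t 15.4667
```

Request:
send_rows:
  targets:
    - [0,0,0.1,0,6]
    - [0,0,0.1,0,5]
    - [0,0,0.1,0,4]
    - [0,0,0.1,0,3.4]
    - [0,0,0.1,0,3.4]
    - [0,0,0.1,0,3.4]
  squeeze: 60

```text
time: 15.97
eef_pos: [0.4622, 0.061, 0.0468]
eef_rot: [[-0.998, 0.069, 0.001], [0.069, 0.998, 0.001], [-0.001, 0.001, -1.0]]
contact_force: [-1.4, 0.2, 7.5]
gripper_width: 0.0386
grip_force: 59.4
```

```bash
python3 -c "
from h import *
go((.4612,.0606,.046),-4)"
```

```text
pos [0.4622 0.061  0.0468] head 176.07 j7 84.6 shift [ 0.1  -0.05  0.08] turn 0.06732966830458054 F [-1.4  0.2  7.5] t 15.9667
```

Request:
send_rows:
  targets:
    - [0,0,-0.5,0,3.4]
    - [0,0,-1.5,0,3.4]
    - [0,0,-3,0,3.4]
    - [0,0,-4.5,0,3.4]
    - [0,0,-5.5,0,3.4]
    - [0,0,-6,0,3.4]
    - [0,0,-6,0,3.4]

```text
time: 16.55
eef_pos: [0.4623, 0.061, 0.107]
eef_rot: [[-0.998, 0.068, 0.002], [0.068, 0.998, 0.001], [-0.002, 0.001, -1.0]]
contact_force: [-0.3, -0.4, -2.4]
gripper_width: 0.0384
grip_force: 61.1
```

```bash
python3 -c "
from h import *
go((.4914,-.0595,.10),13.4)"
```

```text
pos [0.4623 0.061  0.107 ] head 176.08 j7 82.1 shift [ -3.73 -11.83   0.7 ] turn -17.324138237587306 F [-0.3 -0.4 -2.4] t 16.55
```

Request:
send_rows:
  targets:
    - [-0.7,-2.4,0,-5,3.4]
    - [-1.5,-5,0,-10,3.4]
    - [-2.4,-7.5,0,-14,3.4]
    - [-3.2,-10,0,-17.3,3.4]
    - [-3.7,-11.9,0,-17.3,3.4]
    - [-3.7,-11.9,0,-17.3,3.4]
    - [-3.7,-11.9,1.5,-17.3,3.4]
    - [-3.7,-11.9,1.8,-17.3,3.4]

```text
time: 17.22
eef_pos: [0.4888, -0.0603, 0.0858]
eef_rot: [[-0.973, -0.231, -0.004], [-0.231, 0.973, 0.0], [0.003, 0.001, -1.0]]
contact_force: [-0.3, 0.0, -2.7]
gripper_width: 0.0387
grip_force: 61.1
```

Request:
send_rows:
  targets:
    - [0,0,0.3,0,3.4]
    - [0,0,0.5,0,3.4]
    - [0,0,0.5,0,3.4]
    - [0,0,0.5,0,3.4]

```text
time: 17.55
eef_pos: [0.4904, -0.06, 0.0828]
eef_rot: [[-0.973, -0.232, 0.0], [-0.232, 0.973, 0.0], [-0.0, 0.0, -1.0]]
contact_force: [-0.2, -0.1, -2.2]
gripper_width: 0.0385
grip_force: 61.1
```

```bash
python3 -c "
from h import *
c=cam('wrist');cv2.imwrite('pics/w7.png',c['image'][:,:,::-1])
go((.4913,-.060,.0428),13.4)"
```

```text
pos [ 0.4906 -0.0601  0.083 ] head -166.59 j7 113.9 shift [-0.07 -0.    4.02] turn 0.008576720212204236 F [-0.6 -0.6 -2.5] t 17.6
```

View pics/w7.png

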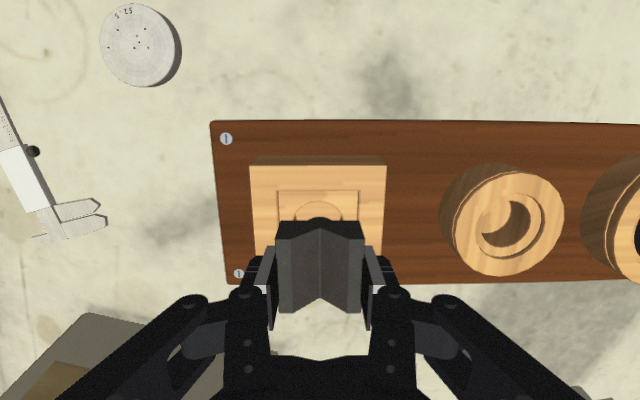

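The vee is held square and upright over the square recess (recess centre x ≈ 318, vee centre x ≈ 320). I lower it.

Request:
send_rows:
  targets:
    - [-0.07,0,0.8,0,3.4]
    - [-0.07,0,1.8,0,3.4]
    - [-0.07,0,2.8,0,3.4]
    - [-0.07,0,3.4,0,3.4]
    - [-0.07,0,3.7,0,3.4]
    - [-0.07,0,3.8,0,3.4]
    - [-0.07,0,3.8,0,3.4]
    - [-0.07,0,3.8,0,3.4]

```text
time: 18.27
eef_pos: [0.4913, -0.0604, 0.0448]
eef_rot: [[-0.973, -0.231, 0.0], [-0.231, 0.973, -0.0], [-0.0, -0.0, -1.0]]
contact_force: [0.6, -0.8, -2.0]
gripper_width: 0.0386
grip_force: 61.2
```

Request:
send_rows:
  targets:
    - [0,0,0.1,0,3.4]
    - [0,0,0.15,0,3.4]
    - [0,0,0.15,0,3.4]

```text
time: 18.52
eef_pos: [0.4912, -0.0603, 0.0434]
eef_rot: [[-0.973, -0.231, 0.0], [-0.231, 0.973, 0.0], [-0.0, -0.0, -1.0]]
contact_force: [0.0, -0.5, -3.0]
gripper_width: 0.0385
grip_force: 61.2
```

Request:
send_rows:
  targets:
    - [0,0,0.06,0,3.4]
    - [0,0,0.1,0,3.4]
    - [0,0,0.1,0,3.4]

```text
time: 18.77
eef_pos: [0.4913, -0.0603, 0.0431]
eef_rot: [[-0.973, -0.231, 0.0], [-0.231, 0.973, 0.0], [-0.001, 0.0, -1.0]]
contact_force: [-2.1, 0.3, 6.8]
gripper_width: 0.0386
grip_force: 62.4
```

Seated contact, at the expected height. Release and go up.

Request:
send_rows:
  targets:
    - [0,0,0,0,4.2]
    - [0,0,0,0,5]
    - [0,0,0,0,6.5]
    - [0,0,0,0,7]
    - [0,0,-2,0,8]
    - [0,0,-5,0,8.5]
    - [0,0,-8,0,8.5]
    - [0,0,-11,0,8.5]

```text
time: 19.43
eef_pos: [0.4906, -0.0604, 0.1532]
eef_rot: [[-0.973, -0.231, -0.001], [-0.231, 0.973, -0.0], [0.001, 0.0, -1.0]]
contact_force: [1.1, 1.4, -0.7]
gripper_width: 0.0851
grip_force: 0.0
```

```bash
python3 -c "
from h import *
go((.545,.081,.18),13.4)"
```

```text
pos [ 0.4906 -0.0604  0.1532] head -166.63 j7 111.8 shift [-8.56 12.5  -2.69] turn -0.034882189250254214 F [ 1.1  1.4 -0.7] t 19.4333
```

Request:
send_rows:
  targets:
    - [-1.5,2,-2,0,8.5]
    - [-3,5,-2.7,0,8.5]
    - [-5,8,-2.7,0,8.5]
    - [-7,10.5,-2.7,0,8.5]
    - [-8.5,12.5,-2.7,0,8.5]
    - [-8.5,12.5,-2.7,0,8.5]
    - [-8.5,12.5,-2.7,0,8.5]
    - [-8.5,12.5,-2.7,0,8.5]

```text
time: 20.1
eef_pos: [0.5444, 0.0802, 0.1789]
eef_rot: [[-0.973, -0.231, -0.001], [-0.231, 0.973, -0.001], [0.001, -0.001, -1.0]]
contact_force: [-0.2, 0.2, -1.0]
gripper_width: 0.0852
grip_force: 0.0
```

```bash
python3 -c "
from h import *
c=cam('wrist');np.savez('w8.npz',**c);cv2.imwrite('pics/w8.png',c['image'][:,:,::-1])
print(proj(c,[[.5708,.0874,.047],[.4913,-.0602,.061]]))
go((.571,.0872,.031),13.4)"
```

```text
[[319.86701745 214.75155958]
 [163.81339865  91.0959796 ]]
pos [0.5444 0.0796 0.179 ] head -166.72 j7 95.6 shift [-2.78  0.13 14.8 ] turn -0.11787133325424293 F [ 0.4 -1.  -0.1] t 20.15
```

View pics/w8.png

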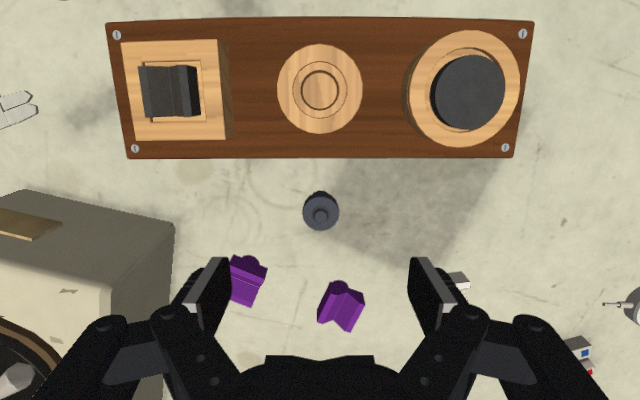

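The vee stands square in its recess at (169,91). The spot anvil stands at (320,213), as expected, and the purple look-alikes are untouched. I fetch the spot anvil.

Request:
send_rows:
  targets:
    - [-1,0.1,2,0,8.5]
    - [-2,0.1,5,0,8.5]
    - [-2.7,0.1,8,0,7]
    - [-2.75,0.1,11,0,6.5]
    - [-2.75,0.1,13.5,0,6.5]
    - [-2.75,0.1,14.5,0,6.5]
    - [-2.75,0.1,14.8,0,6.5]
    - [-2.75,0.1,14.8,0,6.5]

```text
time: 20.82
eef_pos: [0.5713, 0.0873, 0.0312]
eef_rot: [[-0.973, -0.23, -0.001], [-0.23, 0.973, -0.0], [0.001, -0.0, -1.0]]
contact_force: [0.3, 0.3, 0.7]
gripper_width: 0.0651
grip_force: 0.0
```

Request:
send_rows:
  targets:
    - [0,0,0,0,6.5]
    - [0,0,0,0,6.5]

```text
time: 20.98
eef_pos: [0.5727, 0.0883, 0.033]
eef_rot: [[-0.973, -0.231, 0.003], [-0.231, 0.973, 0.001], [-0.003, -0.0, -1.0]]
contact_force: [0.2, 0.0, 0.1]
gripper_width: 0.0651
grip_force: 0.0
```

```bash
python3 -c "
from h import *
go((.571,.0872,.031),13.4)"
```

```text
pos [0.5727 0.0883 0.033 ] head -166.65 j7 97.9 shift [ 0.19 -0.07  0.2 ] turn -0.04812521565315819 F [0.2 0.  0.1] t 20.9833
```

Request:
send_rows:
  targets:
    - [0.1,-0.05,0.1,0,6.5]
    - [0.1,-0.05,0.1,0,5.5]
    - [0.1,-0.05,0.1,0,4.5]
    - [0.1,-0.05,0.1,0,3]
    - [0.1,-0.05,0.1,0,3]
    - [0.1,-0.05,0.1,0,3]
    - [0.1,-0.05,0.1,0,3]
    - [0.1,-0.05,0.1,0,3]
  squeeze: 50

```text
time: 21.65
eef_pos: [0.5709, 0.0877, 0.031]
eef_rot: [[-0.973, -0.231, 0.001], [-0.231, 0.973, 0.0], [-0.001, 0.0, -1.0]]
contact_force: [-0.5, -0.4, 6.5]
gripper_width: 0.0325
grip_force: 49.1
```

Request:
send_rows:
  targets:
    - [0,0,-0.5,0,3]
    - [0,0,-2,0,3]
    - [0,0,-4,0,3]
    - [0,0,-6,0,3]
    - [0,0,-7,0,3]
    - [0,0,-7,0,3]

```text
time: 22.15
eef_pos: [0.572, 0.0879, 0.1025]
eef_rot: [[-0.973, -0.231, 0.004], [-0.231, 0.973, 0.001], [-0.004, 0.0, -1.0]]
contact_force: [0.6, 0.3, -2.4]
gripper_width: 0.0322
grip_force: 50.0
```

```bash
python3 -c "
from h import *
go((.4622,.0613,.08),13.4)"
```

```text
pos [0.572  0.0879 0.1025] head -166.63 j7 96.9 shift [11.31 -0.05  2.2 ] turn -0.0260300409854608 F [ 0.6  0.3 -2.4] t 22.15
```

Request:
send_rows:
  targets:
    - [2,0,0,0,3]
    - [5,0,0,0,3]
    - [8,0,0,0,3]
    - [10.3,0,0,0,3]
    - [11.2,-0.05,0,0,3]
    - [11.2,-0.05,0.5,0,3]
    - [11.2,-0.05,1.5,0,3]
    - [11.2,-0.05,1.5,0,3]

```text
time: 22.82
eef_pos: [0.4621, 0.0614, 0.0835]
eef_rot: [[-0.973, -0.232, -0.001], [-0.232, 0.973, -0.0], [0.001, -0.0, -1.0]]
contact_force: [-0.4, 0.0, -2.4]
gripper_width: 0.0322
grip_force: 50.0
```

Request:
send_rows:
  targets:
    - [0,0,0,0,3]
    - [0,0,0,0,3]
    - [0,0,0,0,3]

```text
time: 23.07
eef_pos: [0.4623, 0.0613, 0.0851]
eef_rot: [[-0.973, -0.231, 0.0], [-0.231, 0.973, -0.0], [-0.0, -0.0, -1.0]]
contact_force: [-0.2, 0.5, -1.6]
gripper_width: 0.0325
grip_force: 50.0
```

```bash
python3 -c "
from h import *
go((.462,.0613,.046),13.4)"
```

```text
pos [0.4623 0.0613 0.0851] head -166.62 j7 97.2 shift [0.03 0.   3.91] turn -0.02224275078572191 F [-0.2  0.5 -1.6] t 23.0667
```

Request:
send_rows:
  targets:
    - [0,0,0.8,0,3]
    - [0,0,1.8,0,3]
    - [0,0,2.8,0,3]
    - [0,0,3.4,0,3]
    - [0,0,3.7,0,3]
    - [0,0,3.75,0,3]
    - [0,0,3.75,0,3]
    - [0,0,3.75,0,3]

```text
time: 23.73
eef_pos: [0.4619, 0.0612, 0.0479]
eef_rot: [[-0.973, -0.231, 0.0], [-0.231, 0.973, 0.0], [-0.0, -0.0, -1.0]]
contact_force: [-0.1, -0.2, -1.7]
gripper_width: 0.0322
grip_force: 50.0
```

Request:
send_rows:
  targets:
    - [0,0,0.1,0,3]
    - [0,0,0.15,0,3]
    - [0,0,0.2,0,3]
    - [0,0,0.2,0,3]

```text
time: 24.07
eef_pos: [0.4619, 0.0613, 0.046]
eef_rot: [[-0.973, -0.231, 0.001], [-0.231, 0.973, 0.0], [-0.001, 0.0, -1.0]]
contact_force: [-0.3, -0.8, 0.2]
gripper_width: 0.0324
grip_force: 50.3
```

Contact at the seated height (0.046). Release and withdraw for a final look.

Request:
send_rows:
  targets:
    - [0,0,0.05,0,3]
    - [0,0,0.05,0,4]
    - [0,0,0.05,0,5]
    - [0,0,0,0,6.5]
    - [0,0,0,0,7]
    - [0,0,-2,0,8]
    - [0,0,-5,0,8.5]
    - [0,0,-9,0,8.5]

```text
time: 24.73
eef_pos: [0.4597, 0.0608, 0.1348]
eef_rot: [[-0.973, -0.231, -0.005], [-0.231, 0.973, -0.002], [0.006, -0.0, -1.0]]
contact_force: [0.8, 0.9, 0.0]
gripper_width: 0.085
grip_force: 0.0
```

Request:
send_rows:
  targets:
    - [0,0,-3,0,8.5]
    - [-1,0,-6,0,8.5]
    - [-1,0,-10,0,8.5]
    - [-1,0,-14,0,8.5]
    - [-1,0,-14,0,8.5]
    - [-1,0,-14,0,8.5]
    - [-1,0,-14,0,8.5]

```text
time: 25.32
eef_pos: [0.4708, 0.0634, 0.2752]
eef_rot: [[-0.973, -0.231, -0.001], [-0.231, 0.973, 0.0], [0.001, 0.0, -1.0]]
contact_force: [-0.1, -0.4, -0.6]
gripper_width: 0.0852
grip_force: 0.0
```

```bash
python3 -c "
from h import *
c=cam('wrist');np.savez('w9.npz',**c)
print('expected, crop px',((proj(c,[[.432,.1826,.053],[.4913,-.06,.061],[.462,.0613,.062]])-[150,80])*2.2).round(0).tolist())
cv2.imwrite('pics/w9.png',cv2.resize(c['image'][80:290,150:510,::-1],None,fx=2.2,fy=2.2,interpolation=cv2.INTER_CUBIC))"
```

```text
expected, crop px [[604.0, 170.0], [135.0, 176.0], [371.0, 175.0]]
```

View pics/w9.png

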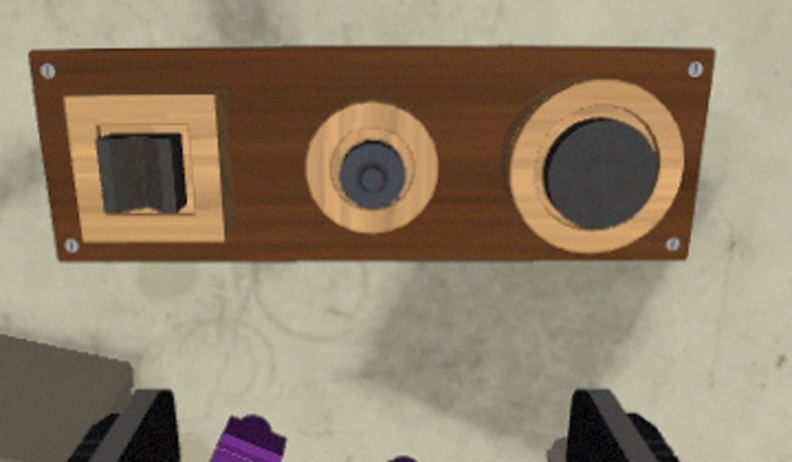

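Vee at about (137,175), spot nose at (373,178) and flat at (603,174) are all within about 2 mm of the seated projections and level in their own holders. Handing in.

```bash
python3 -c "
from plant import robot
print(robot.job_done())"
```

```text
the job is handed in; nothing more can be done
None
```

I swapped the three anvils round and handed the job in at about 25 s: the flat anvil is seated in the large round holder, the vee in the square holder and the spot in the small round holder, and nothing else on the bench was touched.

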